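Refit the fume filter on its bayonet collar

TASK

The fume filter cartridge is lying on its side on the bench. Stand it upright on its round foot on the bench and let go of it, then take it again by the orange bar on top, put its two orange lugs into the slots of the grey collar on the white suction box, push it down against the spring and turn it a quarter turn clockwise (seen from above) until it locks, and let go. Leave the other things on the bench where they are.

Things in the scene. Friction and masses are not known exactly. Their poses are not given: they have to be found in the camera images.
- cartridge: Loose fume filter, 0.19 to 0.33 kg, 124 mm long: white square body 60 x 60 x 70 mm, round grey foot below, orange bar on top. Origin: centre of the square body; z: long axis, foot to bar. Foot end at z -61 mm, shoulder (underside of square body) -35, body top +35, bar top +63. Starts lying on a flat side, y and z level, origin 30 mm up; stands by itself, origin 61 mm up.
- foot (a point): Centre of the flat end of the cartridge's round foot, which is 52 mm in diameter and sticks out 26 mm below the square body. Let go less than about 15 degrees from upright with the foot on the bench, the cartridge rights itself.
- bar (a point): Centre of the cartridge's orange grip bar: 14 mm thick (cartridge x), 50 mm long (cartridge y), standing 28 mm above the square body. It runs along the same line as the lugs.
- lug (a point): Outer end of the lug on the cartridge's +y side. Two orange lugs stick out of the foot along +y and -y to 36 mm from the axis; each is 12 mm wide and 6 mm thick, from 3 to 9 mm above the foot's end.
- inlet: White suction box fixed to the bench, 160 x 160 x 45 mm high, hose stub on its +x side, a grey round bayonet collar 100 mm across on top. Origin: centre of the underside; z up is the collar's axis. The lugs pass under the collar's roof only with the cartridge's origin less than 125 mm above this origin; at 120 mm the shoulder meets the collar's top. Locked, it is at 129 mm.
- collar (a point): Centre of the collar's flat top, 85 mm above the box's origin. Bore 56 mm in diameter. Inside, a sprung steel plate meets the foot 5 mm below this point; the spring needs 4 N to start and 12 N when pushed fully down (foot 26 mm below this point). A cartridge that is pushed in but not turned is pushed back up.
- slot (a point): Lug slot on the box's +y side, 36 mm from the axis, at the collar's top, with an orange mark. A like slot is on the -y side; both are 17 mm wide and take lugs 12 mm wide. So the cartridge goes in with its y axis along the box's y axis, either way round.
- lockmark (a point): Green mark on the collar on the box's +x side, another on -x: where the lugs must end, 90 degrees clockwise (from above) from the slots; the other way is blocked. An end stop is there, with about 5 degrees of play either way. Let go there, the spring lifts the cartridge 4 mm or more into pockets, so that it cannot turn back.
- board: Loose green circuit board, 150 x 100 mm, 6 mm thick, origin under its centre. To be left alone.
- spool: Solder spool, blue and silver, 60 mm in diameter, 50 mm high, origin under its centre. To be left alone.
- flux: Amber flux jar with a black cap, 48 mm in diameter, 75 mm high, origin under its centre. To be left alone.
- meter: Yellow multimeter lying flat, 150 x 75 x 34 mm, long along its x, origin under its centre. To be left alone.
- tray: Black parts tray with green terminal blocks, 100 x 120 x 30 mm, origin under its centre. To be left alone.
- driver: Screwdriver, 170 mm long, lying along its x axis. To be left alone.

How it is judged:
On the way, in this order (a step that is already met when the one before it is completed fails the run):
1. the cartridge stands upright on its foot on the bench, and the fingers have let go of it (angle between cartridge's own z axis and vertical below 0.1 rad and height (world z) of cartridge between 0.055 and 0.067 m and contact force between cartridge and the fingers below 0.2 N), for 0.2 s.
2. the cartridge is pushed down in the collar with its lugs in the slots, before it is turned (z of cartridge in the frame of inlet between 0.114 and 0.1265 m and horizontal distance between cartridge and inlet below 0.006 m and angle between the y axis of cartridge and the y axis of inlet, either way round below 0.6 rad), for 0.02 s.
At the end, for the whole second after the job is handed in: The cartridge is locked in the collar: upright within 0.08 rad, within 5 mm of the collar's axis, its lugs within 0.16 rad of the green marks, risen into the pockets (origin 126.5 to 132 mm above the box's origin), at rest and let go (horizontal distance between cartridge and inlet below 0.005 m and angle between the z axis of cartridge and the z axis of inlet, either way round below 0.08 rad and angle between the y axis of cartridge and the x axis of inlet, either way round below 0.16 rad and z of cartridge in the frame of inlet between 0.1265 and 0.132 m and linear speed of cartridge below 0.01 m/s and contact force between cartridge and the fingers below 0.2 N); the robot touches nothing.
It fails at once if one of the other things on the bench is moved by more than 20 mm (distance of any of board, spool, flux, meter, tray, driver from where it was at the start of the episode above 0.02 m).
It also fails if it takes over 69 s, if anything falls off the work surface, if the arm or the gripper's body presses on something with over 40 N, if the wrist force passes 120 N, or if a joint passes its speed limit or range.

ROBOT

A 6-joint arm with a two-finger parallel gripper is mounted at the origin on the work surface. World frame = base frame: x ahead of the robot, y to its left, z up, the work surface at z = 0. Lengths are in m, angles in rad, forces in N, time in s.
With the tool pointing down it reaches from about 0.25 to 0.8 m from the base axis. Payload 8.5 kg.
Tool frame: the origin (TCP) lies between the finger pads; the fingertips stand 11 mm ahead of it and the grasp point (between the pads) lies 8 mm behind it; z points along the fingers, y is the line along which they close (so a half turn about z gives the same grasp; the last joint's range is limited). The gripper opens to 85 mm and grips with 20 to 120 N. Pads are 22 mm wide; open, the fingers measure 114 mm over their backs; the gripper's body (76 mm by 85 mm) begins 54 mm behind the grasp point. The pads swing forward as they close: fully open they stand 13 mm farther back than shut.
Start: joints at [1.309, 0.238, -0.013, 1.319, 0, 1.571], TCP at [0.136, 0.507, 0.205] pointing down, gripper open.
Joint ranges: [-2.66, 2.66], [-1.03, 1.9], [-1.14, 1.46], [-1.82, 2.27], [-1.45, 1.34], [-3.14, 3.14]. Speed limits (rad/s): [2.22, 2.22, 2.79, 3.14, 3.14, 3.14].

INTERFACE

Orientations are given as a rotation vector (axis times angle).
In Python, from rig import manip gives the robot as it stands.
- The arm moves only by the tool carry_out, never from a script. Its argument "rows" is a list of rows, each a list of 7 numbers: the shift along the tool's x, y, z in m, then the turn, a rotation vector about the tool's x, y, z in rad, then the finger opening in m, from 0 to 0.0854. In form: [[tx, ty, tz, wx, wy, wz, claw], ...]. A call has 1 to 12 rows; each row is the pose to reach, as a shift and turn from the pose commanded when the call began, along the tool's axes at that moment; what a row does not reach only later rows make up. A row lasts 1/8 s, in which the tool goes at most 62.5 mm and 10.7 degrees, less where a joint would pass 70% of its speed; a pose out of reach is approached as far as the arm can. A call with a gripper value outside its range is refused whole. The fingers move at their own pace and stop on an object; the grip force is fixed at half the most. Time passes only in rows, so rows that repeat a pose let the fingers close. It gives the time, the measured TCP pose, the force, the opening and the grip force at its end, in the units of the state.
- manip.observe(): the state, without advancing time (a new reading comes with each control period).
- manip.capture(name): name is "scene" or "side" or "wrist"; returns a dict with "color" (384x512x3 uint8, blue, green, red), "z_map" (384x512 float32, m along the optical axis (not along the pixel's ray), 0 where there is no reading), "mtx" (3x3 intrinsics, pixels), "rvec" (rotation vector, rad) and "tvec" (3), from world to camera coordinates, as OpenCV has them. Camera axes: x right, y down, z forward; pixel columns grow to the right and rows downward; lengths in m; the calibration is good to about 2 mm. A picture is of the moment at which its call begins.
- manip.job_done(): hands the job in; it is judged then, once.
Trained networks look in the newest picture that a camera, given by its name, has taken for a name from the list of things; names that differ only in an ending like _2 or _b are one class to them, and where a whole thing is asked for, a point or a joint stands for the part that bears it (a point fixed in the world has none). Each returns a list of dicts, best first, with "p" (0 to 1); they miss things now and then, are a little off and sometimes report something else, mostly with a low value. They report only what shows in the picture. A call takes as long as a camera call.
- manip.spot_in(name, camera): "xyz" ([x, y, z] in m, in world coordinates, good to about 4 mm: the middle of the surface that is visible of it).
The state is a dict: "t": time; "joints": joint angles; "joint_vel": joint speeds; "joint_torque": joint torques, N m; "tcp_pos": TCP position; "eef_rot": TCP orientation; "ft_force": force on the tool from outside, world axes, zero at the start; "moment": the same for the moment, N m; "gripper_width": finger opening in m; "finger_force": force on a finger pad.
Only numpy, scipy, OpenCV 4.12 (cv2) and the standard library are available. Lean on these libraries where they do the work, as an engineer would, in place of code of your own. Each camera call takes 0.05 s, during which the arm holds its last target. There are 200 camera calls.

## Working session

There is one attempt and no reset: what is moved stays moved. The work goes in short steps, Python scripts to look and compute and a tool call to move; the robot and the scene stay as the last step left them, time stands still between calls to the robot, and variables do not carry over. Pictures are saved under pics/ and viewed, at most 10 in all, crops included, and the job is handed in when it is done.

Besides the shell and the picture viewer there is one more tool, called after "Call:" by a JSON object that holds its "fn" and its "kwargs", one argument or row to a line. carry_out: Moves the arm, as the interface text tells. Its arguments: {"type":"object","properties":{"rows":{"type":"array","items":{"type":"array","items":{"type":"number"}}}},"required":["rows"]}

```bash
mkdir -p pics; cat > h.py <<'E'
from rig import manip
import numpy as np, cv2
def cap(c,fn=None):
    d=manip.capture(c)
    if fn: cv2.imwrite('pics/'+fn,d['color'])
    return d
def cloud(d):
    K=d['mtx'];z=d['z_map'];v,u=np.indices(z.shape)
    P=np.stack([(u-K[0,2])/K[0,0]*z,(v-K[1,2])/K[1,1]*z,z],-1)
    R=cv2.Rodrigues(np.array(d['rvec'],float))[0]
    W=(P-np.array(d['tvec']).ravel())@R
    W[z==0]=np.nan
    return W
def spots(names,c):
    for n in names:
        print(c,n,[(np.round(r['xyz'],3).tolist(),round(r['p'],2)) for r in manip.spot_in(n,c)[:3]])
E
python3 - <<'E'
from h import *
a=cap('scene','s1.png');b=cap('side','d1.png')
cv2.imwrite('pics/both.png',cv2.resize(np.vstack([a['color'],b['color']]),(400,600)) if 0 else np.hstack([cv2.resize(a['color'],(400,300)),cv2.resize(b['color'],(400,300))]))
for c in('scene','side'): spots(['cartridge','foot','bar','lug','inlet','collar','slot','lockmark'],c)
spots(['board','spool','flux','meter','tray','driver'],'scene')
s=manip.observe();print(s['t'],s['tcp_pos'],s['eef_rot'],s['ft_force'],s['gripper_width'])
E
```

```text
scene cartridge [([0.56, -0.25, 0.045], 0.64), ([0.558, 0.188, 0.049], 0.56)]
scene foot [([0.554, 0.188, 0.052], 0.73)]
scene bar [([0.559, 0.188, 0.051], 0.97), ([0.759, -0.263, 0.01], 0.5)]
scene lug [([0.551, 0.189, 0.05], 0.73)]
scene inlet [([0.56, -0.248, 0.043], 0.9)]
scene collar [([0.557, -0.247, 0.041], 0.84)]
scene slot [([0.559, -0.249, 0.044], 0.75)]
scene lockmark [([0.553, -0.25, 0.04], 0.78)]
side cartridge [([0.528, 0.165, 0.05], 0.8), ([0.579, -0.511, 0.022], 0.58)]
side foot [([0.526, 0.167, 0.049], 0.98)]
side bar [([0.528, 0.165, 0.049], 0.78)]
side lug [([0.527, 0.166, 0.054], 0.98)]
side inlet [([0.504, -0.285, 0.048], 0.77), ([0.525, 0.169, 0.048], 0.48)]
side collar [([0.502, -0.276, 0.046], 0.9), ([0.575, -0.509, 0.018], 0.71), ([0.758, -0.267, 0.015], 0.36)]
side slot [([0.503, -0.283, 0.045], 0.86)]
side lockmark [([0.508, -0.282, 0.043], 0.93), ([0.523, 0.17, 0.048], 0.72), ([0.758, -0.269, 0.015], 0.42)]
scene board [([0.404, 0.491, 0.004], 0.64)]
scene spool [([0.738, 0.013, 0.047], 0.84)]
scene flux [([0.439, 0.006, 0.052], 0.77), ([0.759, 0.232, 0.037], 0.6)]
scene meter [([0.763, 0.234, 0.034], 0.91), ([0.555, 0.19, 0.051], 0.48)]
scene tray [([0.759, -0.264, 0.017], 0.76)]
scene driver [([0.597, -0.504, 0.024], 0.58)]
1.2 [0.13589317 0.50707092 0.20548352] [-4.10096450e-01 -3.11470946e+00  1.28472631e-04] [-0.07392525 -0.48644359  0.47913402] 0.08532958552914338
```

View pics/s1.png

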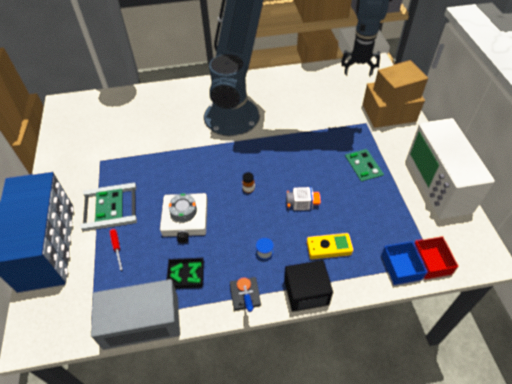

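View pics/d1.png

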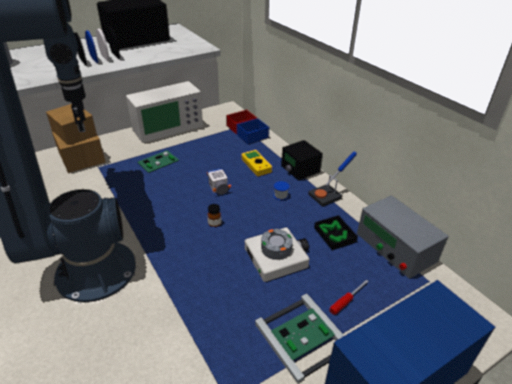

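The scene shows the cartridge lying at about pixel (303,199), with its bar to the right (+y). The inlet is at (183,215) with its hose towards +x. The flux jar at (248,182) stands between them.

```bash
cat >> h.py <<'E'
from scipy.spatial.transform import Rotation as Ro
def state(s=None):
    s=manip.observe();print('t',round(s['t'],2),'tcp',np.round(s['tcp_pos'],4),'R\n',np.round(Ro.from_rotvec(s['eef_rot']).as_matrix(),3),'\nj',np.round(s['joints'],2),'F',np.round(s['ft_force'],1),'w',round(s['gripper_width'],4),s['finger_force']);return s
def go(p,zdir,ydir):
    """shift/turn in tool axes to TCP at p, approach zdir, closing ydir (sign chosen for least turn)"""
    s=manip.observe();R=Ro.from_rotvec(s['eef_rot']).as_matrix()
    z=np.array(zdir,float);z/=np.linalg.norm(z);best=None
    for sg in(1,-1):
        y=sg*np.array(ydir,float);y-=z*(y@z);y/=np.linalg.norm(y)
        T=np.c_[np.cross(y,z),y,z];w=Ro.from_matrix(R.T@T).as_rotvec()
        print('shift',np.round(R.T@(np.array(p)-s['tcp_pos']),4),'turn',np.round(w,3))
E
python3 - <<'E'
from h import *
s=state()
for c in('scene','side'):
    d=cap(c);W=cloud(d);x,y,z=W[...,0],W[...,1],W[...,2]
    hsv=cv2.cvtColor(d['color'],cv2.COLOR_BGR2HSV)
    m=(abs(x-.55)<.1)&(abs(y-.19)<.1)&(z>.015)&(z<.09)
    t=m&(z>.052)&(hsv[...,1]<90)
    o=m&(hsv[...,1]>140)&(hsv[...,0]<20)
    for n,k in(('top',t),('or',o)):
        P=W[k];print(c,n,len(P),P.min(0).round(3),P.max(0).round(3),np.median(P,0).round(3))
    r=cv2.minAreaRect(np.float32(W[t][:,:2]*1000));print(r)
    if c=='scene':
        for q in W[o][:,:].round(3).tolist()[::4]:print(q)
go([.56,.18,.25],[0,0,-1],[1,0,0])
E
```

```text
t 1.2 tcp [0.1359 0.5071 0.2055] R
 [[-0.966  0.259 -0.   ]
 [ 0.259  0.966 -0.   ]
 [-0.    -0.    -1.   ]] 
j [ 1.31  0.24 -0.01  1.32 -0.    1.57] F [-0.1 -0.5  0.5] w 0.0853 0.0
scene top 267 [0.508 0.136 0.052] [0.576 0.232 0.068] [0.542 0.189 0.058]
scene or 85 [0.526 0.13  0.021] [0.578 0.261 0.062] [0.559 0.241 0.036]
((540.6182250976562, 181.75228881835938), (93.46318817138672, 65.23258972167969), 78.26651763916016)
[0.528, 0.242, 0.036]
[0.531, 0.256, 0.036]
[0.533, 0.252, 0.033]
[0.537, 0.243, 0.035]
[0.538, 0.259, 0.032]
[0.541, 0.25, 0.032]
[0.55, 0.24, 0.039]
[0.55, 0.255, 0.035]
[0.553, 0.247, 0.036]
[0.558, 0.237, 0.038]
[0.558, 0.253, 0.034]
[0.562, 0.241, 0.036]
[0.576, 0.224, 0.052]
[0.566, 0.243, 0.035]
[0.57, 0.23, 0.037]
[0.571, 0.246, 0.034]
[0.568, 0.228, 0.029]
[0.577, 0.24, 0.037]
[0.561, 0.134, 0.038]
[0.573, 0.234, 0.027]
[0.564, 0.133, 0.035]
[0.567, 0.136, 0.032]
side top 198 [0.507 0.131 0.052] [0.574 0.229 0.067] [0.537 0.18  0.06 ]
side or 10 [0.498 0.13  0.022] [0.563 0.164 0.039] [0.509 0.139 0.033]
((537.6021728515625, 178.46107482910156), (101.33248901367188, 59.899784088134766), 79.22319793701172)
shift [-0.4943 -0.2061 -0.0445] turn [-0.     0.     1.309]
shift [-0.4943 -0.2061 -0.0445] turn [-0.    -0.    -1.833]
```

Call:
{"fn": "carry_out", "kwargs": {
  "rows": [
    [-0.479,-0.205,-0.045,0,0,1.51,0.0854],
    [-0.479,-0.205,-0.045,0,0,1.51,0.0854],
    [-0.479,-0.205,-0.045,0,0,1.51,0.0854],
    [-0.479,-0.205,-0.045,0,0,1.51,0.0854],
    [-0.479,-0.205,-0.045,0,0,1.51,0.0854],
    [-0.479,-0.205,-0.045,0,0,1.51,0.0854],
    [-0.479,-0.205,-0.045,0,0,1.51,0.0854],
    [-0.479,-0.205,-0.045,0,0,1.51,0.0854],
    [-0.479,-0.205,-0.045,0,0,1.51,0.0854],
    [-0.479,-0.205,-0.045,0,0,1.51,0.0854],
    [-0.479,-0.205,-0.045,0,0,1.51,0.0854],
    [-0.479,-0.205,-0.045,0,0,1.51,0.0854]
  ]
}}

```text
t: 2.8
tcp_pos: [0.5445, 0.1861, 0.2507]
eef_rot: [-2.431, -1.99, 0.0]
ft_force: [-0.7, 0.2, -0.1]
gripper_width: 0.0851
finger_force: 0.0
```

```bash
python3 - <<'E'
from h import *
s=state()
d=cap('wrist','w1.png');W=cloud(d);x,y,z=W[...,0],W[...,1],W[...,2]
hsv=cv2.cvtColor(d['color'],cv2.COLOR_BGR2HSV)
m=(abs(x-.545)<.1)&(abs(y-.19)<.1)
t=m&(abs(z-.06)<.004)&(hsv[...,1]<90)
o=m&(z>.015)&(z<.06)&(hsv[...,1]>140)&(hsv[...,0]<20)
for n,k in(('top',t),('or',o)):
    P=W[k];print(n,len(P),P.min(0).round(3),P.max(0).round(3),np.median(P,0).round(3));print(cv2.minAreaRect(np.float32(P[:,:2]*1000)))
P=W[o&(y>.22)];print('bar',cv2.minAreaRect(np.float32(P[:,:2]*1000)),np.median(P,0))
P=W[o&(y<.16)];print('lug',cv2.minAreaRect(np.float32(P[:,:2]*1000)),np.median(P,0))
E
```

```text
t 2.8 tcp [0.5445 0.1861 0.2507] R
 [[ 0.197  0.98  -0.   ]
 [ 0.98  -0.197  0.   ]
 [ 0.    -0.    -1.   ]] 
j [0.33 0.32 0.21 1.47 0.   2.1 ] F [-0.7  0.2 -0.1] w 0.0851 0.0
top 3024 [0.507 0.134 0.056] [0.576 0.233 0.063] [0.541 0.193 0.06 ]
((539.2235717773438, 182.0986785888672), (94.86190032958984, 59.96809768676758), 80.62547302246094)
or 172 [0.499 0.133 0.025] [0.575 0.26  0.039] [0.562 0.228 0.036]
((542.7467041015625, 196.99317932128906), (119.67365264892578, 69.53353881835938), 80.1121597290039)
bar ((549.381591796875, 243.76100158691406), (25.658327102661133, 48.45063400268555), 78.5439453125) [0.56975814 0.24730038 0.03654286]
lug ((532.9116821289062, 140.43922424316406), (5.60640287399292, 69.51607513427734), 80.88751983642578) [0.5593843  0.13800567 0.03524337]
```

View pics/w1.png

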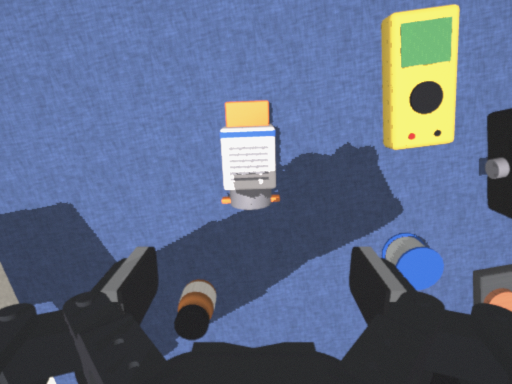

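The wrist view shows the cartridge at about pixel (250,155), with its bar at the top (248,113) and its lugs at (226,200) and (275,198). The bar, lug and top-face fits agree: origin (0.5415, 0.195), axis at 80.4°.

```bash
python3 - <<'E'
from h import *
a=np.array([.167,.986,0]);c=[.986,-.167,0];ap=-a*.5+np.array([0,0,-.866])
O=np.array([.5415,.195,.030])
go(O-.09*ap,ap,c);go(O+.01*ap,ap,c)
E
```

```text
shift [ 0.0531 -0.0062  0.1428] turn [-0.008 -0.524 -0.03 ]
shift [ 0.0531 -0.0062  0.1428] turn [-0.806  0.012  3.006]
shift [ 0.0031 -0.0047  0.2294] turn [-0.008 -0.524 -0.03 ]
shift [ 0.0031 -0.0047  0.2294] turn [-0.806  0.012  3.006]
```

Call:
{"fn": "carry_out", "kwargs": {
  "rows": [
    [0.053,-0.006,0.143,-0.008,-0.524,-0.03,0.0854],
    [0.053,-0.006,0.143,-0.008,-0.524,-0.03,0.0854],
    [0.053,-0.006,0.143,-0.008,-0.524,-0.03,0.0854],
    [0.053,-0.006,0.143,-0.008,-0.524,-0.03,0.0854],
    [0.053,-0.006,0.143,-0.008,-0.524,-0.03,0.0854],
    [0.04,-0.0055,0.165,-0.008,-0.524,-0.03,0.0854],
    [0.028,-0.005,0.186,-0.008,-0.524,-0.03,0.0854],
    [0.016,-0.005,0.208,-0.008,-0.524,-0.03,0.0854],
    [0.003,-0.005,0.229,-0.008,-0.524,-0.03,0.0854],
    [0.003,-0.005,0.229,-0.008,-0.524,-0.03,0.0854],
    [0.003,-0.005,0.229,-0.008,-0.524,-0.03,0.0854]
  ]
}}

```text
t: 4.22
tcp_pos: [0.5425, 0.1892, 0.0246]
eef_rot: [2.105, 1.77, -0.557]
ft_force: [-0.8, -1.1, 0.5]
gripper_width: 0.0855
finger_force: 0.0
```

```bash
python3 - <<'E'
from h import *
s=state()
E
```

```text
t 4.22 tcp [0.5425 0.1892 0.0246] R
 [[ 0.15   0.985 -0.082]
 [ 0.855 -0.171 -0.49 ]
 [-0.497  0.004 -0.868]] 
j [ 0.55  0.7   0.14  1.37 -0.38  2.37] F [-0.8 -1.1  0.5] w 0.0855 0.0
```

Call:
{"fn": "carry_out", "kwargs": {
  "rows": [
    [0,0,0.002,0,0,0,0.05],
    [0,0,0.002,0,0,0,0.05],
    [0,0,0.002,0,0,0,0.05],
    [0,0,0.002,0,0,0,0.05],
    [0,0,0.002,0,0,0,0.05],
    [0,0,0.002,0,0,0,0.05]
  ]
}}

```text
t: 4.97
tcp_pos: [0.5415, 0.1887, 0.021]
eef_rot: [2.102, 1.772, -0.562]
ft_force: [0.3, 0.9, 8.1]
gripper_width: 0.0586
finger_force: 65.3
```

```bash
python3 - <<'E'
from h import *
s=state()
a=np.array([.167,.986,0]);c=[.986,-.167,0]
go(np.array(s['tcp_pos'])+[0,0,.07],-a*.5+np.array([0,0,-.866]),c)
go(np.array([.5415,.195,.105]),a*.866+np.array([0,0,-.5]),c)
E
```

```text
t 4.97 tcp [0.5415 0.1887 0.021 ] R
 [[ 0.147  0.986 -0.083]
 [ 0.854 -0.169 -0.493]
 [-0.5    0.001 -0.866]] 
j [ 0.55  0.71  0.14  1.37 -0.38  2.37] F [0.3 0.9 8.1] w 0.0586 65.28372645378113
shift [-0.035   0.0001 -0.0606] turn [ 0.    -0.    -0.002]
shift [-0.035   0.0001 -0.0606] turn [-0.    -0.     3.139]
shift [-0.0366 -0.001  -0.0759] turn [ 0.002  1.571 -0.002]
shift [-0.0366 -0.001  -0.0759] turn [ 2.22  -0.003  2.221]
```

Call:
{"fn": "carry_out", "kwargs": {
  "rows": [
    [-0.018,0,-0.03,0,0,0,0.05],
    [-0.037,0,-0.06,0,0.1,0,0.05],
    [-0.037,0,-0.076,0,0.28,0,0.05],
    [-0.037,0,-0.076,0,0.46,0,0.05],
    [-0.037,0,-0.076,0,0.64,0,0.05],
    [-0.037,0,-0.076,0,0.82,0,0.05],
    [-0.037,0,-0.076,0,1.0,0,0.05],
    [-0.037,0,-0.076,0,1.18,0,0.05],
    [-0.037,0,-0.076,0,1.36,0,0.05],
    [-0.037,0,-0.076,0,1.54,0,0.05],
    [-0.037,0,-0.076,0,1.571,0,0.05],
    [-0.037,0,-0.076,0,1.571,0,0.05]
  ]
}}

```text
t: 6.48
tcp_pos: [0.5422, 0.1937, 0.1034]
eef_rot: [-1.741, -1.466, -1.0]
ft_force: [1.2, -0.5, -2.5]
gripper_width: 0.0586
finger_force: 65.6
```

```bash
python3 - <<'E'
from h import *
s=state()
d=cap('side');cap('scene','s2.png')
K=d['mtx'];R=cv2.Rodrigues(d['rvec'])[0];p=K@(R@s['tcp_pos']+np.ravel(d['tvec']));u,v=(p[:2]/p[2]).astype(int);print(u,v)
cv2.imwrite('pics/d2.png',cv2.resize(d['color'][v-60:v+60,u-70:u+70],None,fx=5,fy=5,interpolation=2))
E
```

```text
t 6.47 tcp [0.5422 0.1937 0.1034] R
 [[ 0.087  0.986  0.146]
 [ 0.495 -0.17   0.852]
 [ 0.865 -0.002 -0.503]] 
j [-0.18  0.45 -0.48  0.66  1.04  1.55] F [ 1.2 -0.5 -2.5] w 0.0586 65.56677460670471
216 165
```

View pics/d2.png

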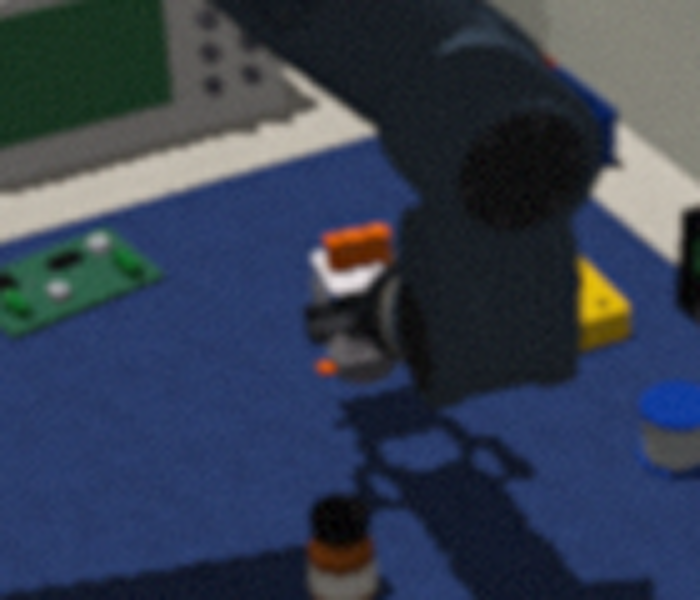

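The cartridge is held upright: bar on top at (357,243), foot and lug below at (330,367), hanging clear of the bench. Lowering.

Call:
{"fn": "carry_out", "kwargs": {
  "rows": [
    [-0.014,0,0.008,0,0,0,0.05],
    [-0.028,0,0.016,0,0,0,0.05],
    [-0.035,0,0.0203,0,0,0,0.05],
    [-0.0395,0,0.0229,0,0,0,0.05],
    [-0.0407,0,0.0236,0,0,0,0.05],
    [-0.0407,0,0.0236,0,0,0,0.05]
  ]
}}

```text
t: 7.32
tcp_pos: [0.5422, 0.194, 0.0573]
eef_rot: [-1.739, -1.466, -1.004]
ft_force: [-0.7, 0.1, -2.1]
gripper_width: 0.0588
finger_force: 65.6
```

```bash
python3 - <<'E'
from h import *
s=state()
E
```

```text
t 7.33 tcp [0.5422 0.194  0.0573] R
 [[ 0.084  0.986  0.147]
 [ 0.493 -0.169  0.853]
 [ 0.866  0.    -0.5  ]] 
j [-0.18  0.52 -0.53  0.54  1.05  1.55] F [-0.7  0.1 -2.1] w 0.0588 65.56681752204895
```

Call:
{"fn": "carry_out", "kwargs": {
  "rows": [
    [-0.001,0,0.0006,0,0,0,0.05],
    [-0.0018,0,0.001,0,0,0,0.05],
    [-0.0018,0,0.001,0,0,0,0.05]
  ]
}}

```text
t: 7.7
tcp_pos: [0.5422, 0.1939, 0.0554]
eef_rot: [-1.739, -1.465, -1.005]
ft_force: [-2.2, -2.7, 2.4]
gripper_width: 0.0584
finger_force: 65.9
```

Call:
{"fn": "carry_out", "kwargs": {
  "rows": [
    [0,0,0,0,0,0,0.0854],
    [0,0,0,0,0,0,0.0854],
    [0,0,0,0,0,0,0.0854],
    [0,0,0,0,0,0,0.0854],
    [0,0,0,0,0,0,0.0854],
    [0,0,-0.03,0,0,0,0.0854],
    [0,0,-0.06,0,0,0,0.0854],
    [0,0,-0.09,0,0,0,0.0854],
    [0,0,-0.13,0,0,0,0.0854],
    [0.08,0,-0.17,0,0,0,0.0854],
    [0.14,0,-0.2,0,0,0,0.0854],
    [0.14,0,-0.2,0,0,0,0.0854]
  ]
}}

```text
t: 9.2
tcp_pos: [0.525, 0.0922, 0.2793]
eef_rot: [-1.739, -1.468, -1.007]
ft_force: [1.0, 0.3, -0.2]
gripper_width: 0.0851
finger_force: 0.0
```

```bash
python3 - <<'E'
from h import *
s=state()
d=cap('wrist','w2.png');W=cloud(d);x,y,z=W[...,0],W[...,1],W[...,2]
hsv=cv2.cvtColor(d['color'],cv2.COLOR_BGR2HSV)
m=(abs(x-.545)<.1)&(abs(y-.2)<.1)
for c in('scene','wrist'):
    d=cap(c);W=cloud(d);x,y,z=W[...,0],W[...,1],W[...,2];hsv=cv2.cvtColor(d['color'],cv2.COLOR_BGR2HSV)
    m=(abs(x-.545)<.08)&(abs(y-.2)<.08)
    t=m&(abs(z-.096)<.004)&(hsv[...,1]<90);o=m&(z>.11)&(z<.135)
    for n,k in(('top',t),('bar',o)):
        P=W[k]
        if len(P)>5:print(c,n,len(P),np.median(P,0).round(3),P[:,2].max().round(3),cv2.minAreaRect(np.float32(P[:,:2]*1000)))
go([.542,.195,.23],[0,0,-1],[-.167,-.986,0])
E
```

```text
t 9.2 tcp [0.525  0.0922 0.2793] R
 [[ 0.082  0.985  0.149]
 [ 0.494 -0.17   0.853]
 [ 0.866  0.003 -0.501]] 
j [-0.38  0.35 -0.12  1.45  1.01  1.16] F [ 1.   0.3 -0.2] w 0.0851 0.0
scene top 135 [0.546 0.175 0.095] 0.1 ((543.8592529296875, 181.84170532226562), (61.76673126220703, 61.27873611450195), 85.43138122558594)
scene bar 54 [0.545 0.182 0.121] 0.132 ((542.75390625, 183.0093231201172), (14.613022804260254, 54.44842529296875), 78.64424896240234)
wrist top 1329 [0.538 0.167 0.095] 0.098 ((540.7902221679688, 182.19154357910156), (59.231353759765625, 60.467254638671875), 80.42137145996094)
wrist bar 727 [0.54  0.18  0.123] 0.125 ((540.6813354492188, 182.35369873046875), (13.805801391601562, 49.980079650878906), 79.9767837524414)
shift [ 0.0111 -0.0008  0.114 ] turn [-0.811 -0.818  1.412]
shift [ 0.0111 -0.0008  0.114 ] turn [ 0.818 -0.811 -1.413]
```

View pics/w2.png

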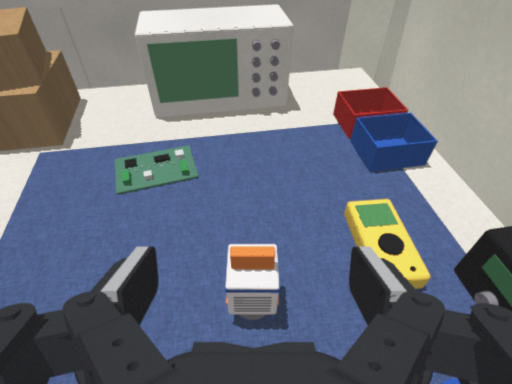

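The cartridge stands on its foot, with the bar at pixel (252,258). It measures centre (0.541, 0.182), top 0.124, which matches an upright pose.

```bash
python3 - <<'E'
from h import *
go([.541,.182,.23],[0,0,-1],[.17,.985,0])
E
```

```text
shift [0.0046 0.0004 0.1027] turn [ 0.816 -0.812 -1.41 ]
shift [0.0046 0.0004 0.1027] turn [-0.813 -0.817  1.415]
```

Call:
{"fn": "carry_out", "kwargs": {
  "rows": [
    [0.0046,0,0.1027,0.816,-0.812,-1.41,0.06],
    [0.0046,0,0.1027,0.816,-0.812,-1.41,0.06],
    [0.0046,0,0.1027,0.816,-0.812,-1.41,0.06],
    [0.0046,0,0.1027,0.816,-0.812,-1.41,0.06],
    [0.0046,0,0.1027,0.816,-0.812,-1.41,0.06],
    [0.0046,0,0.1027,0.816,-0.812,-1.41,0.06],
    [0.0046,0,0.1027,0.816,-0.812,-1.41,0.06],
    [0.0046,0,0.1027,0.816,-0.812,-1.41,0.06],
    [0.0046,0,0.1027,0.816,-0.812,-1.41,0.06],
    [0.0046,0,0.1027,0.816,-0.812,-1.41,0.06],
    [0.0046,0,0.1027,0.816,-0.812,-1.41,0.06],
    [0.0046,0,0.1027,0.816,-0.812,-1.41,0.06]
  ]
}}

```text
t: 10.85
tcp_pos: [0.5398, 0.1821, 0.2279]
eef_rot: [-0.272, -3.124, -0.003]
ft_force: [-0.1, 0.1, 0.4]
gripper_width: 0.0601
finger_force: 0.0
```

```bash
python3 - <<'E'
from h import *
s=state()
d=cap('wrist');W=cloud(d);x,y,z=W[...,0],W[...,1],W[...,2];hsv=cv2.cvtColor(d['color'],cv2.COLOR_BGR2HSV)
m=(abs(x-.545)<.08)&(abs(y-.19)<.08)
o=m&(z>.11)&(z<.135)&(hsv[...,1]>140)&(hsv[...,0]<20)
P=W[o];print(len(P),np.median(P,0).round(3),cv2.minAreaRect(np.float32(P[:,:2]*1000)))
go([.541,.182,.111],[0,0,-1],[.17,.985,0])
E
```

```text
t 10.85 tcp [0.5398 0.1821 0.2279] R
 [[-0.985  0.173 -0.006]
 [ 0.173  0.985  0.003]
 [ 0.006  0.002 -1.   ]] 
j [0.32 0.31 0.15 1.41 0.   0.5 ] F [-0.1  0.1  0.4] w 0.0601 0.0
172 [0.557 0.18  0.123] ((540.0573120117188, 183.3268585205078), (11.652876853942871, 49.20218276977539), 81.28937530517578)
shift [-0.0016  0.0002  0.117 ] turn [ 0.001 -0.006 -0.003]
shift [-0.0016  0.0002  0.117 ] turn [-9.000e-03 -2.000e-03  3.138e+00]
```

Call:
{"fn": "carry_out", "kwargs": {
  "rows": [
    [-0.001,0.0005,0.05,0,-0.004,0,0.05],
    [-0.001,0.0005,0.09,0,-0.004,0,0.05],
    [-0.001,0.0005,0.117,0,-0.004,0,0.05],
    [-0.001,0.0005,0.117,0,-0.004,0,0.05],
    [-0.001,0.0005,0.117,0,-0.004,0,0.005],
    [-0.001,0.0005,0.117,0,-0.004,0,0.005],
    [-0.001,0.0005,0.117,0,-0.004,0,0.005],
    [-0.001,0.0005,0.117,0,-0.004,0,0.005],
    [-0.001,0.0005,0.117,0,-0.004,0,0.005],
    [-0.001,0.0005,0.117,0,-0.004,0,0.005],
    [-0.001,0.0005,0.117,0,-0.004,0,0.005]
  ]
}}

```text
t: 12.28
tcp_pos: [0.5407, 0.1828, 0.1118]
eef_rot: [0.269, 3.13, 0.002]
ft_force: [-0.1, -1.0, 0.8]
gripper_width: 0.0053
finger_force: 0.0
```

```bash
python3 - <<'E'
from h import *
s=state()
for c in('scene','side'):
    d=cap(c,'in_%s.png'%c);W=cloud(d);x,y,z=W[...,0],W[...,1],W[...,2];hsv=cv2.cvtColor(d['color'],cv2.COLOR_BGR2HSV)
    m=(abs(x-.54)<.13)&(abs(y+.25)<.13)
    t=m&(abs(z-.045)<.005)&(hsv[...,2]>130);o=m&(abs(z-.085)<.006)
    for n,k in(('box',t),('col',o)):
        P=W[k]
        if len(P)>5:print(c,n,len(P),np.median(P,0).round(3),cv2.minAreaRect(np.float32(P[:,:2]*1000)))
    print(cv2.minEnclosingCircle(np.float32(W[o][:,:2]*1000)))
E
```

```text
t 12.28 tcp [0.5407 0.1828 0.1118] R
 [[-0.985  0.171  0.001]
 [ 0.171  0.985  0.001]
 [-0.     0.001 -1.   ]] 
j [ 0.33  0.36 -0.08  1.13  0.    0.5 ] F [-0.1 -1.   0.8] w 0.0053 0.0
scene box 789 [ 0.558 -0.239  0.044] ((525.7281494140625, -249.79754638671875), (159.62957763671875, 162.60726928710938), 81.58439636230469)
scene col 391 [ 0.524 -0.251  0.083] ((523.7117919921875, -250.9083251953125), (97.8373031616211, 99.99325561523438), 86.1841049194336)
((522.9053344726562, -250.3850555419922), 52.91192626953125)
side box 933 [ 0.487 -0.288  0.045] ((524.5335693359375, -252.14328002929688), (160.05673217773438, 165.95643615722656), 81.68017578125)
side col 519 [ 0.522 -0.253  0.085] ((522.782958984375, -251.8195343017578), (101.38818359375, 98.13301086425781), 66.83467864990234)
((523.4109497070312, -251.87002563476562), 52.899208068847656)
```

```bash
python3 - <<'E'
from h import *
a=cap('wrist');b=cv2.imread('pics/in_scene.png')[150:260,240:380];c=cv2.imread('pics/in_side.png')[120:230,150:290]
r=lambda i:cv2.resize(i,(400,300))
cv2.imwrite('pics/m.png',np.vstack([np.hstack([r(b),r(c)]),np.hstack([r(a['color']),r(a['color'][:200,150:400])])]))
E
```

```text
(no output)
```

View pics/m.png

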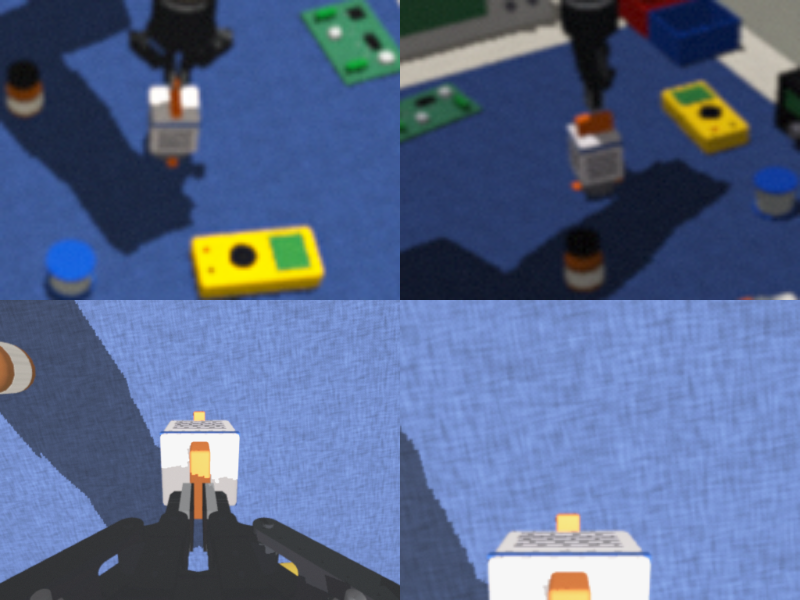

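The gripper closed on nothing (0.005 m), but the cartridge still stands with its bar near the fingertips. I'll measure where it is now.

```bash
python3 - <<'E'
from h import *
for c in('scene','side','wrist'):
    d=cap(c);W=cloud(d);x,y,z=W[...,0],W[...,1],W[...,2];hsv=cv2.cvtColor(d['color'],cv2.COLOR_BGR2HSV)
    m=(abs(x-.545)<.1)&(abs(y-.19)<.1)
    o=m&(z>.09)&(z<.135)&(hsv[...,1]>110)&(hsv[...,0]<25);t=m&(abs(z-.096)<.004)&(hsv[...,1]<90)&(hsv[...,2]>120)
    k=m&(hsv[...,2]<70)&(z>.08)&(z<.2)
    for n,q in(('bar',o),('top',t)):
        P=W[q]
        if len(P)>4:print(c,n,len(P),P.min(0).round(3),P.max(0).round(3),cv2.minAreaRect(np.float32(P[:,:2]*1000)))
    P=W[k]; 
    if len(P)>4:
        P=P[np.argsort(P[:,2])][:15];print('dark low',np.round(P.mean(0),3),P[0].round(3))
state()
E
```

```text
scene bar 36 [0.531 0.173 0.095] [0.568 0.188 0.128] ((549.5260620117188, 181.19761657714844), (11.416998863220215, 37.55288314819336), 82.42292022705078)
scene top 118 [0.51  0.153 0.092] [0.576 0.217 0.1  ] ((542.7154541015625, 183.83287048339844), (57.6167106628418, 59.746421813964844), 81.6213150024414)
dark low [0.546 0.181 0.159] [0.533 0.187 0.147]
side bar 86 [0.513 0.17  0.099] [0.561 0.198 0.129] ((538.1912231445312, 184.14321899414062), (25.18773078918457, 46.84767150878906), 82.92224884033203)
side top 45 [0.507 0.15  0.092] [0.536 0.212 0.1  ] ((522.9878540039062, 180.79100036621094), (61.28696823120117, 28.57618522644043), 85.09607696533203)
dark low [0.539 0.172 0.145] [0.564 0.173 0.122]
wrist bar 1771 [0.515 0.176 0.1  ] [0.565 0.194 0.126] ((540.0191040039062, 183.64401245117188), (13.112190246582031, 49.39793014526367), 80.65109252929688)
wrist top 5905 [0.506 0.15  0.092] [0.574 0.218 0.1  ] ((540.1866455078125, 183.9090118408203), (60.46731185913086, 59.81426239013672), 80.07376861572266)
dark low [0.532 0.184 0.144] [0.532 0.187 0.14 ]
t 12.57 tcp [0.5407 0.1827 0.1118] R
 [[-0.985  0.171  0.001]
 [ 0.171  0.985  0.001]
 [-0.     0.001 -1.   ]] 
j [ 0.33  0.36 -0.08  1.13  0.    0.5 ] F [-0.   0.2  0.2] w 0.005 0.0
```

```bash
python3 - <<'E'
from h import *
for c in('scene','side','wrist'):
    d=cap(c);W=cloud(d);x,y,z=W[...,0],W[...,1],W[...,2];hsv=cv2.cvtColor(d['color'],cv2.COLOR_BGR2HSV)
    m=(abs(x-.541)<.03)&(abs(y-.183)<.045)&(z>.104)&(z<.17)&~((hsv[...,1]>110)&(hsv[...,0]<25))
    P=W[m];C=hsv[m];i=np.argsort(P[:,2])
    print(c,len(P));[print(P[j].round(3),C[j]) for j in i[:40:3]]
    if c=='wrist':
        cv2.imwrite('pics/w3.png',cv2.resize(d['color'][170:384,130:390],None,fx=3,fy=2.8)[:600,:800])
E
```

```text
scene 57
[0.568 0.185 0.105] [ 11 109 143]
[0.53  0.179 0.112] [  8  59 168]
[0.545 0.189 0.123] [ 10  46 229]
[0.555 0.186 0.124] [  9  48 221]
[0.542 0.17  0.14 ] [122  27 140]
[0.552 0.193 0.147] [116  24 160]
[0.534 0.186 0.149] [137  36  50]
[0.545 0.165 0.15 ] [112 105 114]
[0.548 0.172 0.151] [158  15  70]
[0.55  0.197 0.154] [111 148  95]
[0.535 0.186 0.156] [111 100  61]
[0.548 0.171 0.158] [20 26 58]
[0.552 0.185 0.159] [ 7 74 79]
[0.535 0.167 0.159] [110 144  78]
side 52
[0.517 0.183 0.105] [  7  92 133]
[0.516 0.182 0.11 ] [  9 109 131]
[0.549 0.195 0.12 ] [  4 103  74]
[0.544 0.175 0.137] [156  46  56]
[0.545 0.167 0.141] [150  50  61]
[0.534 0.188 0.143] [110  85  66]
[0.544 0.166 0.147] [115  94  60]
[0.552 0.173 0.149] [113 120  89]
[0.531 0.173 0.152] [114  25  51]
[0.534 0.17  0.153] [98 34 30]
[0.532 0.174 0.155] [120  10  50]
[0.533 0.175 0.159] [140  16  48]
[0.531 0.189 0.161] [113 120  68]
[0.529 0.176 0.164] [112  55  51]
wrist 1820
[0.518 0.194 0.104] [ 13  45 242]
[0.518 0.194 0.109] [ 12  89 233]
[0.519 0.194 0.115] [ 15   2 247]
[0.519 0.194 0.119] [ 15   8 247]
[0.534 0.192 0.121] [ 14  25 246]
[0.537 0.177 0.122] [ 11 104 186]
[0.538 0.191 0.122] [  9  72 197]
[0.529 0.193 0.122] [ 16  11 247]
[0.529 0.193 0.122] [ 16  11 247]
[0.524 0.193 0.122] [ 17  39 247]
[0.534 0.192 0.122] [ 10 101 229]
[0.536 0.191 0.123] [ 10  74 199]
[0.527 0.193 0.123] [ 16  11 247]
[0.528 0.193 0.123] [ 16  11 247]
```

View pics/w3.png

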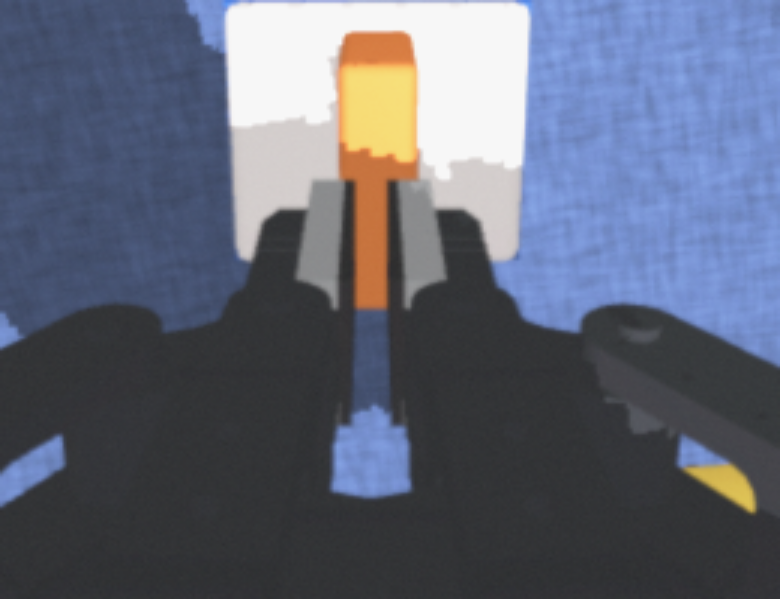

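The wrist view shows the closed fingers, with their grey pads at crop (325,230) and (420,230), hovering over the bar rather than around it. I'll read the depth of the pads.

```bash
python3 - <<'E'
from h import *
d=cap('wrist');W=cloud(d)
for p in[(238,237),(237,245),(236,255),(235,265),(268,237),(270,250),(272,265),(222,250),(215,260),(294,255)]:print(p,W[p[1],p[0]].round(4),d['color'][p[1],p[0]])
s=state();print(s['joints'])
E
```

```text
(238, 237) [0.5294 0.1772 0.1446] [140 138 138]
(237, 245) [0.5295 0.1772 0.1529] [140 139 138]
(236, 255) [0.5293 0.1773 0.1627] [140 139 138]
(235, 265) [0.5289 0.1774 0.1716] [141 139 138]
(268, 237) [0.5318 0.1906 0.1445] [162 160 160]
(270, 250) [0.532  0.1908 0.1574] [140 139 138]
(272, 265) [0.5317 0.1909 0.1708] [141 139 137]
(222, 250) [0.5314 0.1701 0.1513] [54 52 50]
(215, 260) [0.532  0.1677 0.1586] [90 87 89]
(294, 255) [0.5678 0.2035 0.0957] [204 203 211]
t 12.78 tcp [0.5407 0.1827 0.1118] R
 [[-0.985  0.171  0.001]
 [ 0.171  0.985  0.001]
 [-0.     0.001 -1.   ]] 
j [ 0.33  0.36 -0.08  1.13  0.    0.5 ] F [ 0.3  1.  -1.5] w 0.0052 0.0
[ 3.25428704e-01  3.60265275e-01 -8.34728186e-02  1.12617488e+00
  8.26551838e-04  4.97022609e-01]
```

The closed fingertips are really at z≈0.142, about 40 mm higher than the nominal tool geometry gives. I'll open and go 40 mm lower in steps, watching the force.

Call:
{"fn": "carry_out", "kwargs": {
  "rows": [
    [0,0,0,0,0,0,0.05],
    [0,0,0,0,0,0,0.05],
    [0,0,0,0,0,0,0.05],
    [0,0,0,0,0,0,0.05],
    [0,0,0.02,0,0,0,0.05],
    [0,0,0.03,0,0,0,0.05],
    [0,0,0.03,0,0,0,0.05]
  ]
}}

```text
t: 13.65
tcp_pos: [0.5402, 0.1826, 0.0812]
eef_rot: [-0.269, -3.129, -0.001]
ft_force: [-0.0, 0.7, 0.7]
gripper_width: 0.0501
finger_force: 0.0
```

```bash
python3 - <<'E'
from h import *
d=cap('wrist','w4.png');W=cloud(d)
s=state()
m=(np.abs(W[...,0]-s['tcp_pos'][0])<.03)&(np.abs(W[...,1]-s['tcp_pos'][1])<.06)&(W[...,2]>.102)
g=(d['color'].max(-1).astype(int)-d['color'].min(-1)<8)&(d['color'].mean(-1)>120)&m
P=W[g];print(len(P));i=np.argsort(P[:,2])[:60:6];print(P[i].round(3))
E
```

```text
t 13.7 tcp [0.5406 0.1828 0.0818] R
 [[-0.985  0.171  0.   ]
 [ 0.171  0.985  0.001]
 [ 0.     0.001 -1.   ]] 
j [ 0.33  0.38 -0.13  1.06  0.    0.5 ] F [ 0.7 -0.3  0.6] w 0.0498 0.0
1015
[[0.519 0.194 0.108]
 [0.53  0.159 0.11 ]
 [0.542 0.156 0.111]
 [0.527 0.159 0.111]
 [0.54  0.157 0.112]
 [0.526 0.156 0.114]
 [0.525 0.153 0.115]
 [0.535 0.214 0.115]
 [0.525 0.156 0.116]
 [0.534 0.212 0.116]]
```

Call:
{"fn": "carry_out", "kwargs": {
  "rows": [
    [0,0,0.006,0,0,0,0.05],
    [0,0,0.006,0,0,0,0.05],
    [0,0,0.006,0,0,0,0.005],
    [0,0,0.006,0,0,0,0.005],
    [0,0,0.006,0,0,0,0.005],
    [0,0,0.006,0,0,0,0.005],
    [0,0,0.006,0,0,0,0.005]
  ]
}}

```text
t: 14.58
tcp_pos: [0.541, 0.183, 0.0761]
eef_rot: [0.269, 3.129, 0.002]
ft_force: [-0.2, 1.4, 3.7]
gripper_width: 0.0126
finger_force: 59.9
```

```bash
python3 - <<'E'
from h import *
for c in('scene','side'):
    d=cap(c);W=cloud(d);x,y,z=W[...,0],W[...,1],W[...,2];hsv=cv2.cvtColor(d['color'],cv2.COLOR_BGR2HSV)
    m=(np.hypot(x-.523,y+.251)<.06)&(z>.06)&(hsv[...,1]>100)
    for n,q in(('or',m&(hsv[...,0]<25)),('gr',m&(hsv[...,0]>35)&(hsv[...,0]<95))):
        P=W[q];print(c,n,len(P));v=P[:,:2]-[.5232,-.2512]
        print(sorted(zip(np.degrees(np.arctan2(v[:,1],v[:,0])).round().tolist(),np.hypot(*v.T).round(3).tolist()))[::2])
y=np.radians(-8.4);go([.5232,-.2512,.20],[0,0,-1],[np.cos(y),np.sin(y),0])
s=manip.observe();R=Ro.from_rotvec(s['eef_rot']).as_matrix();print((R.T@[0,0,.125]).round(4))
E
```

```text
scene or 24
[(-115.0, 0.041), (-109.0, 0.042), (-103.0, 0.045), (-99.0, 0.038), (-96.0, 0.04), (-92.0, 0.041), (78.0, 0.046), (80.0, 0.041), (81.0, 0.042), (85.0, 0.042), (94.0, 0.036), (97.0, 0.037)]
scene gr 12
[(-15.0, 0.043), (-11.0, 0.042), (-8.0, 0.041), (-2.0, 0.047), (164.0, 0.048), (173.0, 0.049)]
side or 28
[(-110.0, 0.043), (-106.0, 0.042), (-104.0, 0.049), (-102.0, 0.043), (-100.0, 0.048), (-97.0, 0.043), (-92.0, 0.044), (-89.0, 0.04), (-82.0, 0.031), (77.0, 0.041), (79.0, 0.046), (81.0, 0.042), (86.0, 0.042), (87.0, 0.042)]
side gr 12
[(-11.0, 0.043), (-4.0, 0.042), (164.0, 0.045), (165.0, 0.045), (173.0, 0.041), (176.0, 0.046)]
shift [-0.0567 -0.4306 -0.1245] turn [ 2.000e-03 -1.000e-03  1.546e+00]
shift [-0.0567 -0.4306 -0.1245] turn [ 1.000e-03  2.000e-03 -1.596e+00]
[-1.00e-04  2.00e-04 -1.25e-01]
```

Slots lie at about 81.6°/-98.4°, which agrees with the box yaw of -8.4°. Lifting and moving over.

Call:
{"fn": "carry_out", "kwargs": {
  "rows": [
    [0,0,-0.045,0,0,0,0.005],
    [0,0,-0.09,0,0,0,0.005],
    [-0.004,-0.03,-0.1245,0,0,0.1,0.005],
    [-0.01,-0.075,-0.1245,0,0,0.28,0.005],
    [-0.016,-0.125,-0.1245,0,0,0.46,0.005],
    [-0.023,-0.175,-0.1245,0,0,0.64,0.005],
    [-0.03,-0.225,-0.1245,0,0,0.82,0.005],
    [-0.036,-0.275,-0.1245,0,0,1.0,0.005],
    [-0.043,-0.325,-0.1245,0,0,1.18,0.005],
    [-0.05,-0.375,-0.1245,0,0,1.36,0.005],
    [-0.055,-0.415,-0.1245,0,0,1.5,0.005],
    [-0.0567,-0.4306,-0.1245,0,0,1.546,0.005]
  ]
}}

```text
t: 16.18
tcp_pos: [0.5221, -0.2533, 0.199]
eef_rot: [-2.382, -2.046, -0.0]
ft_force: [0.3, 0.5, -1.8]
gripper_width: 0.0127
finger_force: 59.3
```

Call:
{"fn": "carry_out", "kwargs": {
  "rows": [
    [0,0,0,0,0,0,0.005],
    [0,0,0,0,0,0,0.005]
  ]
}}

```text
t: 16.42
tcp_pos: [0.5229, -0.2502, 0.1997]
eef_rot: [-2.375, -2.054, -0.002]
ft_force: [0.1, -0.1, -1.6]
gripper_width: 0.0126
finger_force: 59.4
```

```bash
cat >> h.py <<'E'
def bars(zb):
    for c in('scene','side','wrist'):
        d=cap(c,'k_%s.png'%c);W=cloud(d);x,y,z=W[...,0],W[...,1],W[...,2];hsv=cv2.cvtColor(d['color'],cv2.COLOR_BGR2HSV)
        m=(np.hypot(x-.523,y+.251)<.06)
        o=m&(z>zb+.036)&(z<zb+.07)&(hsv[...,1]>110)&(hsv[...,0]<25);t=m&(abs(z-zb-.035)<.005)&(hsv[...,1]<90)&(hsv[...,2]>110)
        col=m&(abs(z-.085)<.005)&(hsv[...,1]<60)
        for n,q in(('bar',o),('top',t),('col',col)):
            P=W[q]
            if len(P)>9:print(c,n,len(P),np.median(P[:,2]).round(4),[np.round(v,1) for v in cv2.minAreaRect(np.float32(P[:,:2]*1000))])
        if c!='wrist':
            o=(np.hypot(x-.523,y+.251)<.045)&(z<zb-.035)&(z>.088)&(hsv[...,1]>110)&(hsv[...,0]<25)
            if o.sum():print(' lugs',W[o].round(3).tolist()[:12])
E
python3 - <<'E'
from h import *
s=state();zb=s['tcp_pos'][2]-.015
bars(zb)
print((Ro.from_rotvec(s['eef_rot']).as_matrix().T@(np.array([.5232,-.2512,.2])-s['tcp_pos'])).round(4))
E
```

```text
t 16.43 tcp [ 0.5229 -0.2502  0.1997] R
 [[ 0.144  0.99  -0.   ]
 [ 0.99  -0.144  0.002]
 [ 0.002 -0.    -1.   ]] 
j [-0.45  0.34  0.11  1.35  0.    1.27] F [ 0.1 -0.1 -1.6] w 0.0126 59.35144901275635
scene bar 55 0.2379 [array([ 530.2, -248.6]), array([17.6, 49.3]), np.float64(6.6)]
scene top 123 0.2187 [array([ 526.3, -251.2]), array([59.9, 61.2]), np.float64(84.6)]
scene col 209 0.0837 [array([ 534.3, -249.6]), array([81.1, 96.3]), np.float64(6.4)]
 lugs [[0.524, -0.22, 0.133], [0.522, -0.217, 0.13], [0.526, -0.213, 0.133], [0.528, -0.221, 0.132], [0.527, -0.217, 0.131], [0.53, -0.214, 0.133], [0.532, -0.221, 0.131], [0.534, -0.218, 0.134], [0.53, -0.215, 0.128], [0.535, -0.222, 0.13], [0.537, -0.218, 0.132]]
side bar 70 0.2444 [array([ 522.4, -259.1]), array([36.7, 14.4]), np.float64(79.6)]
side col 361 0.0845 [array([ 519.9, -255.8]), array([92.9, 98.8]), np.float64(56.4)]
 lugs [[0.52, -0.276, 0.135], [0.524, -0.276, 0.134], [0.526, -0.278, 0.134], [0.515, -0.272, 0.13], [0.517, -0.275, 0.131], [0.52, -0.277, 0.132], [0.519, -0.283, 0.137], [0.526, -0.279, 0.131], [0.513, -0.281, 0.135], [0.515, -0.283, 0.135], [0.519, -0.283, 0.133], [0.524, -0.281, 0.129]]
wrist bar 3958 0.2475 [array([ 523.5, -249.3]), array([50. , 14.7]), np.float64(82.4)]
wrist top 6073 0.2196 [array([ 524.9, -243.3]), array([47.7, 60.7]), np.float64(81.6)]
wrist col 2108 0.0848 [array([ 526.2, -224.8]), array([46.4, 99.9]), np.float64(83.0)]
[-0.001   0.0004 -0.0003]
```

View pics/k_wrist.png

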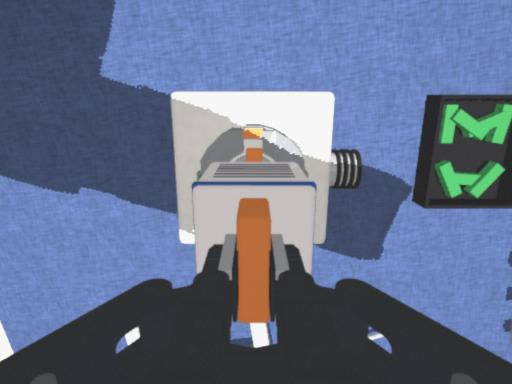

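The wrist view shows the lug at (254,155) lined up with the orange slot mark at (254,132). The cartridge is about 2 mm too far +y, so I'll correct that and go down in small steps.

Call:
{"fn": "carry_out", "kwargs": {
  "rows": [
    [-0.002,-0.0005,0.015,0,0,0,0.005],
    [-0.002,-0.0005,0.028,0,0,0,0.005],
    [-0.002,-0.0005,0.034,0,0,0,0.005],
    [-0.002,-0.0005,0.038,0,0,0,0.005],
    [-0.002,-0.0005,0.041,0,0,0,0.005],
    [-0.002,-0.0005,0.043,0,0,0,0.005],
    [-0.002,-0.0005,0.043,0,0,0,0.005]
  ]
}}

```text
t: 17.45
tcp_pos: [0.5222, -0.2531, 0.1568]
eef_rot: [-2.378, -2.052, -0.002]
ft_force: [-1.0, -0.3, -2.6]
gripper_width: 0.0131
finger_force: 59.3
```

Call:
{"fn": "carry_out", "kwargs": {
  "rows": [
    [0,0,0.003,0,0,0,0.005],
    [0,0,0.007,0,0,0,0.005],
    [0,0,0.01,0,0,0,0.005],
    [0,0,0.01,0,0,0,0.005]
  ]
}}

```text
t: 17.95
tcp_pos: [0.5224, -0.2531, 0.1472]
eef_rot: [2.378, 2.053, 0.003]
ft_force: [-1.0, 2.7, 4.2]
gripper_width: 0.0128
finger_force: 60.2
```

```bash
python3 - <<'E'
from h import *
s=state();bars(s['tcp_pos'][2]-.015)
E
```

```text
t 17.95 tcp [ 0.5224 -0.2531  0.1472] R
 [[ 0.146  0.989  0.001]
 [ 0.989 -0.146  0.001]
 [ 0.001  0.001 -1.   ]] 
j [-0.45  0.36  0.    1.22  0.    1.27] F [-1.   2.7  4.2] w 0.0128 60.173635482788086
scene bar 47 0.1875 [array([ 528.4, -251. ]), array([22.6, 45.4]), np.float64(16.1)]
scene top 119 0.1665 [array([ 527. , -251.8]), array([59.6, 62.8]), np.float64(77.9)]
scene col 167 0.0841 [array([ 538.3, -242.8]), array([70. , 99.2]), np.float64(26.7)]
side bar 67 0.1918 [array([ 523.9, -262.3]), array([36.2, 15.2]), np.float64(59.8)]
side col 240 0.0851 [array([ 514.1, -261.9]), array([77.3, 99.9]), np.float64(48.8)]
 lugs [[0.514, -0.295, 0.09]]
wrist bar 3949 0.1948 [array([ 522.7, -252. ]), array([49.4, 14.6]), np.float64(81.7)]
wrist top 6022 0.1668 [array([ 524.1, -246.7]), array([48.6, 60.8]), np.float64(81.4)]
wrist col 2875 0.0848 [array([ 523.1, -233.6]), array([ 65.3, 100.8]), np.float64(89.1)]
```

Call:
{"fn": "carry_out", "kwargs": {
  "rows": [
    [0.0007,0,0.004,0,0,0,0.005],
    [0.0007,0,0.008,0,0,0,0.005],
    [0.0007,0,0.0105,0,0,0,0.005],
    [0.0007,0,0.0105,0,0,0,0.005]
  ]
}}

```text
t: 18.6
tcp_pos: [0.5226, -0.2528, 0.1371]
eef_rot: [2.378, 2.052, 0.002]
ft_force: [-1.6, 1.4, 7.6]
gripper_width: 0.0128
finger_force: 60.8
```

```bash
python3 - <<'E'
from h import *
s=state();bars(s['tcp_pos'][2]-.015)
E
```

```text
t 18.6 tcp [ 0.5226 -0.2528  0.1371] R
 [[ 0.146  0.989  0.002]
 [ 0.989 -0.146  0.   ]
 [ 0.     0.002 -1.   ]] 
j [-0.45  0.36 -0.01  1.19  0.    1.27] F [-1.6  1.4  7.6] w 0.0128 60.77607572078705
scene bar 48 0.1756 [array([ 529.5, -250.1]), array([28.5, 43.2]), np.float64(26.9)]
scene top 113 0.156 [array([ 525.8, -251.6]), array([57.7, 61.3]), np.float64(79.9)]
scene col 146 0.0848 [array([ 537.4, -243.7]), array([70.9, 98.5]), np.float64(22.8)]
side bar 66 0.1822 [array([ 522.1, -262.6]), array([34.8, 14.4]), np.float64(77.7)]
side col 202 0.0852 [array([ 513.5, -263.2]), array([72.2, 99.1]), np.float64(51.8)]
wrist bar 3973 0.1847 [array([ 523. , -252.1]), array([50.2, 14.6]), np.float64(82.3)]
wrist top 5990 0.1567 [array([ 524.3, -246.5]), array([48.4, 60.7]), np.float64(81.5)]
wrist col 3002 0.0848 [array([ 524.2, -237.8]), array([ 72.5, 100.1]), np.float64(83.4)]
```

Origin is at 0.1217, below the 0.125 limit, so the lugs are under the roof. Turning clockwise.

Call:
{"fn": "carry_out", "kwargs": {
  "rows": [
    [0.0005,0,0.0005,0,0,0.12,0.005],
    [0.0005,0,0.0005,0,0,0.25,0.005],
    [0.0005,0,0.0005,0,0,0.38,0.005],
    [0.0005,0,0.0005,0,0,0.5,0.005],
    [0.0005,0,0.0005,0,0,0.5,0.005]
  ]
}}

```text
t: 19.38
tcp_pos: [0.5224, -0.2523, 0.1366]
eef_rot: [2.813, 1.397, 0.002]
ft_force: [-4.0, 1.4, 8.7]
gripper_width: 0.0128
finger_force: 60.9
```

```bash
python3 - <<'E'
from h import *
s=state();print(s['moment']);bars(s['tcp_pos'][2]-.015)
E
```

```text
t 19.38 tcp [ 0.5224 -0.2523  0.1366] R
 [[ 0.604  0.797  0.001]
 [ 0.797 -0.604  0.   ]
 [ 0.001  0.001 -1.   ]] 
j [-0.45  0.36 -0.02  1.19  0.    1.77] F [-4.   1.4  8.7] w 0.0128 60.93816518783569
[ 0.35881383  0.90982093 -0.15561711]
scene bar 49 0.1799 [array([ 530.1, -241.8]), array([32.7, 15.4]), np.float64(29.5)]
scene top 122 0.156 [array([ 525.7, -251.6]), array([61.5, 61.4]), np.float64(52.8)]
scene col 137 0.0844 [array([ 542.1, -243.7]), array([68.1, 98.9]), np.float64(18.1)]
side bar 73 0.1841 [array([ 520.4, -255.1]), array([47.6, 12.6]), np.float64(55.9)]
side col 227 0.085 [array([ 516.1, -259.7]), array([81.3, 99.1]), np.float64(50.3)]
wrist bar 3975 0.1842 [array([ 523.4, -251.5]), array([49.8, 14.6]), np.float64(52.9)]
wrist top 5998 0.1563 [array([ 527.4, -247. ]), array([47.7, 60.8]), np.float64(52.9)]
wrist col 3143 0.0849 [array([ 530.2, -239.3]), array([ 73. , 100.5]), np.float64(56.5)]
```

Call:
{"fn": "carry_out", "kwargs": {
  "rows": [
    [0,0,0,0,0,0.14,0.005],
    [0,0,0,0,0,0.28,0.005],
    [0,0,0,0,0,0.42,0.005],
    [0,0,0,0,0,0.56,0.005],
    [0,0,0,0,0,0.7,0.005],
    [0,0,0,0,0,0.84,0.005],
    [0,0,0,0,0,0.96,0.005],
    [0,0,0,0,0,1.07,0.005],
    [0,0,0,0,0,1.07,0.005],
    [0,0,0,0,0,1.07,0.005]
  ]
}}

```text
t: 20.78
tcp_pos: [0.5223, -0.2518, 0.1365]
eef_rot: [-3.132, 0.229, -0.001]
ft_force: [-3.9, 3.8, 9.0]
gripper_width: 0.0128
finger_force: 61.0
```

```bash
python3 - <<'E'
from h import *
s=state();print(s['moment']);bars(s['tcp_pos'][2]-.015)
E
```

```text
t 20.77 tcp [ 0.5223 -0.2518  0.1365] R
 [[ 0.989 -0.146  0.001]
 [-0.146 -0.989  0.001]
 [ 0.001 -0.001 -1.   ]] 
j [-0.45  0.36 -0.02  1.19  0.    2.84] F [-3.9  3.8  9. ] w 0.0128 60.96694886684418
[ 1.00604472  0.90909189 -0.00818967]
scene bar 61 0.1817 [array([ 528.3, -255.6]), array([45.3, 16.4]), np.float64(6.7)]
scene top 123 0.1559 [array([ 526.9, -253.2]), array([58.5, 60. ]), np.float64(84.8)]
scene col 153 0.0841 [array([ 538.3, -242.1]), array([ 70.7, 100.8]), np.float64(25.6)]
side bar 71 0.1778 [array([ 520. , -257.1]), array([23.1, 44.6]), np.float64(61.9)]
side col 197 0.0853 [array([ 513.8, -262. ]), array([77.3, 99.3]), np.float64(47.3)]
wrist bar 3982 0.1842 [array([ 524.1, -252.2]), array([14.6, 50.1]), np.float64(81.7)]
wrist top 6037 0.1561 [array([ 529.8, -253.5]), array([60.7, 48.1]), np.float64(81.4)]
wrist col 2911 0.0848 [array([ 536. , -251.6]), array([98.6, 73.4]), np.float64(85.3)]
```

The bar reaches 81.5° (perpendicular to the slot line), i.e. lugs on the green marks. Easing up with the spring, then opening.

Call:
{"fn": "carry_out", "kwargs": {
  "rows": [
    [0,0,-0.002,0,0,0,0.005],
    [0,0,-0.004,0,0,0,0.005],
    [0,0,-0.006,0,0,0,0.005],
    [0,0,-0.0065,0,0,0,0.005],
    [0,0,-0.0065,0,0,0,0.005]
  ]
}}

```text
t: 21.55
tcp_pos: [0.5223, -0.2518, 0.1427]
eef_rot: [-3.132, 0.229, -0.001]
ft_force: [-2.4, 3.7, 6.4]
gripper_width: 0.0129
finger_force: 60.5
```

Call:
{"fn": "carry_out", "kwargs": {
  "rows": [
    [0,0,0,0,0,0,0.05],
    [0,0,0,0,0,0,0.05],
    [0,0,0,0,0,0,0.05],
    [0,0,0,0,0,0,0.05],
    [0,0,-0.01,0,0,0,0.05],
    [0,0,-0.04,0,0,0,0.05],
    [0,0,-0.08,0,0,0,0.05],
    [0,0,-0.12,0,0,0,0.05],
    [0,0,-0.12,0,0,0,0.05],
    [0,0,-0.12,0,0,0,0.05]
  ]
}}

```text
t: 22.8
tcp_pos: [0.5223, -0.2521, 0.2623]
eef_rot: [-3.132, 0.229, -0.001]
ft_force: [-0.2, 0.6, -0.0]
gripper_width: 0.05
finger_force: 0.0
```

```bash
python3 - <<'E'
from h import *
s=state();bars(.129)
E
```

```text
t 22.8 tcp [ 0.5223 -0.2521  0.2623] R
 [[ 0.989 -0.145  0.001]
 [-0.145 -0.989  0.001]
 [ 0.001 -0.001 -1.   ]] 
j [-0.45  0.33  0.25  1.5   0.    2.84] F [-0.2  0.6 -0. ] w 0.05 0.0
scene bar 76 0.1879 [array([ 529.3, -252.3]), array([14.6, 53. ]), np.float64(81.5)]
scene top 165 0.1631 [array([ 527.2, -252.2]), array([59.4, 64.9]), np.float64(83.8)]
scene col 153 0.0841 [array([ 538.4, -242.1]), array([ 65.7, 100.5]), np.float64(25.3)]
 lugs [[0.538, -0.21, 0.089], [0.525, -0.295, 0.089]]
side bar 132 0.1838 [array([ 520.8, -254.7]), array([16.2, 47.8]), np.float64(79.3)]
side col 228 0.0852 [array([ 513.9, -261.4]), array([77.6, 99.5]), np.float64(46.9)]
 lugs [[0.522, -0.293, 0.088], [0.514, -0.294, 0.09]]
wrist bar 1129 0.1917 [array([ 523.9, -252.2]), array([12.8, 48.9]), np.float64(81.6)]
wrist top 3726 0.1638 [array([ 523.4, -252.4]), array([60.6, 60.2]), np.float64(81.7)]
wrist col 1517 0.0849 [array([ 531.9, -251.5]), array([98.7, 80.8]), np.float64(85.2)]
```

View pics/k_wrist.png

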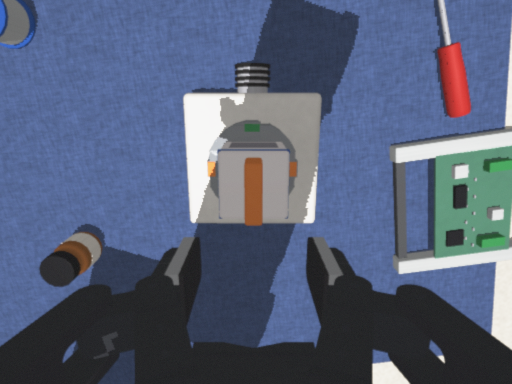

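The cartridge sits in the collar with its bar (254,190) in line with the green mark (252,128). Its origin is at 0.1288 m, so it is locked, and the gripper is well clear.

```bash
python3 -c "
from rig import manip
print(manip.job_done())"
```

```text
the job is handed in; nothing more can be done
None
```

The cartridge was stood upright, re-gripped by its bar, and locked in the collar (origin measured at about 129 mm, lugs in line with the green marks), then let go and handed in; the hand-in returned no verdict.

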